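# Stand a knocked-over hand unit up and push it home against the stop strip

### The arm

A 6-joint arm with a two-finger parallel gripper is mounted at the origin on a cart in front of the work surface, level with it; the furniture and walls round the work are solid. World frame = base frame: x ahead of the robot, y to its left, z up, the work surface at z = 0. Lengths are in m, angles in degrees, forces in N, time in s.
With the tool pointing down it reaches from about 0.4 to 0.825 m from the base axis. Payload 7 kg.
Tool frame: the origin (TCP) lies on the centre line of the jaws, within the pads' length; the fingertips stand r.tip_reach ahead of it and the grasp point (between the pads) is the TCP (r.tip_reach is the distance from the TCP to the fingertips, in m); z points along the fingers, y is the line along which they close (so a half turn about z gives the same grasp; the last joint's range is limited). The gripper opens to 88 mm and grips with 3 to 60 N. Pads are 19 mm wide; open, the fingers measure 130 mm over their backs; the gripper's body (78 mm by 193 mm) begins 47 mm behind the grasp point.
Start: joints at [86.866, 20.546, 0.682, 0, -70.136, -16.507], TCP at [0.227, 0.636, 0.246] pointing down, gripper open.
Joint ranges: [-176.03, 176.03], [-82.01, 121.73], [-58.28, 71.71], [-173.87, 95.51], [-174.79, -0.11], [-173.66, 173.66]. Speed limits (degrees/s): [136.94, 136.94, 172.46, 180, 180, 180].

### API

Orientations are given as [roll, pitch, yaw] about the fixed x, y, z axes, in that order (R = Rz(yaw) Ry(pitch) Rx(roll)).
In Python, from plant import sensors, cams, r gives the robot as it stands.
- The arm moves only by the tool drive_tool, never from a script. Its argument "rows" is a list of rows, each an object of numbers: "fingers": the gripper's target within -1 to 1 (fully open at 1, half-way at 0, shut at -1); "x", "y", "z": the shift along the tool's x, y, z in m; "spin": the turn about the tool's z in rad. A call has 1 to 10 rows; each row is the pose to reach, as a shift and turn from the pose commanded when the call began, along the tool's axes at that moment; what a row does not reach only later rows make up. A row lasts 1/8 s, in which the tool goes at most 62.5 mm and 10.7 degrees, less where a joint would pass 70% of its speed; a pose out of reach is approached as far as the arm can. A call with a gripper value outside its range is refused whole. The fingers move at their own pace and stop on an object; "newtons" is the grip in N (left out, the last holds). Time passes only in rows, so rows that repeat a pose let the fingers close. It gives the time, the measured TCP pose, the force, the opening and the grip force at its end, in the units of the state.
- sensors.get_state(): the state, without advancing time (a new reading comes with each control period).
- cams.capture(name): name is "scene" or "top" or "wrist"; returns a dict with "pixels" (400x640x3 uint8, red, green, blue), "intrinsics" (3x3 intrinsics, pixels), "eye" and "orientation" of the camera in the world; the wrist camera has in their place "T_tool_cam" (4x4, takes a point from camera to tool coordinates, whose origin is the TCP and whose axes are the flange's). Camera axes: x right, y up, looking along -z (the intrinsics and any distortion apply to the point x, -y, -z); pixel columns grow to the right and rows downward; lengths in m; the calibration is good to about 2 mm. A picture is of the moment at which its call begins: read the wrist's pose just before it. There is no depth.
- r.close_job(): hands the job in; it is judged then, once.
The state is a dict: "time_s": time; "joints": joint angles; "qd": joint speeds; "joint_torque": joint torques, N m; "tcp_pos": TCP position; "eef_rot": TCP orientation; "contact_force": force on the tool from outside, world axes, zero at the start; "moment": the same for the moment, N m; "gripper_width": finger opening in m; "gripper_force": force on a finger pad.
Only numpy, scipy, OpenCV 4.12 (cv2) and the standard library are available. Lean on these libraries where they do the work, as an engineer would, in place of code of your own. Each camera call takes 0.05 s, during which the arm holds its last target. There are 200 camera calls.

### The job

The joystick hand unit outside the tote has been knocked onto its side: tip it back up onto its base by pushing it over, then push it to the right along the bench until its right side sits flush and square against the low aluminium stop strip, the whole length of that side on the strip. Only push it, with the fingertips or the outside of the fingers; never lift or carry it, do not disturb the other things, and leave it standing there.

Things in the scene. Friction and masses are not known exactly. Their poses are not given: they have to be found in the camera images.
- unit_base (a point): Knocked-over joystick hand unit (beige case, black panel, 0.46 kg): centre of its flat underside. Axes: z from the underside through the case (up once it stands), x to its rear (cable side), y to its left. In mm the case spans x -47..45, y -58..59, z 0..40, sides slightly drafted; panel plate x -23..46, y -60..60, up to z 45; cable stub at the rear x 45..57, y -35..-15, z 12..26.
- unit_edge (a point): Same unit: middle of its lower left edge (left side meets underside), at y 59 mm in the axes of unit_base. On the bench at the start and to stay there: the unit tips over this edge. Start: it lies on its left side, y pointing down, leaning 3 degrees to the underside, 120 mm high; pushed high on the panel against z it tips, past about 18 degrees it falls onto its base; pushed low it slides.
- unit: The same unit as a body, its axes turned about 7 degrees from the case's: use unit_base. Friction on the bench about 0.6, mass and friction vary by about a fifth. At the start the panel faces roughly the robot's left, within about 0.5 rad of +y, so it tips to the right and then stands with its front to the robot.
- unit_panel (a point): Same unit: point on its panel plate at x 14, y -30, z 45 mm in the axes of unit_base (same axes here), about 90 mm above the bench at the start and beside the dial. The dial (centre x -5, y -40) has a bezel of radius 12 to z 49 and a knob of radius 6 to z 58.
- unit_stick (a point): Same unit: top of its joystick, radius 9 mm, at x 11, y 28, z 85 mm in the axes of unit_base; it rises from a round collar (x -14..35, y 4..53) that reaches z 52. Low over the bench at the start. Fixed, does not tilt.
- strip: Low straight bare-aluminium stop strip screwed to the bench at the right of the work, beside the clear plastic tote (walls 145 mm high): 240 x 16 x 12 mm (x length, y thickness, z height). Origin at the centre of its underside; x runs along it, roughly away from the robot, y to the robot's left. Its working face is the plane y = +8 mm; the unit's right side (58 mm from unit_base) goes against it.
- bottle: White capped bottle standing, diameter 54, height 150 mm, a bystander. Origin at the centre of its underside.
- tin: Round lidded tin, diameter 64, height 28 mm, a bystander. Origin at the centre of its underside.
- eyepiece: Black spare eyepiece standing, diameter 31, height 43 mm, a bystander. Origin at the centre of its underside.
- can: Black lens can standing, diameter 39, height 52 mm, a bystander. Origin at the centre of its underside.
- tape: Tape roll lying flat, diameter 84, height 24 mm, a bystander. Origin at the centre of its underside.
- tissue: Flat packet, 88 x 62 x 14 mm, a bystander. Origin at the centre of its underside.
- fuses: Small flat box, 34 x 58 x 18 mm, a bystander. Origin at the centre of its underside.
- keys: Hex keys in a clip holder, along its y, 26 x 98 x 28 mm, a bystander. Origin at the centre of its underside.

How it is judged:
By the outcome, as a careful person would: the job done as asked, in the order asked, and still so for the second after the job is handed in, with the robot touching nothing.
It also fails if it takes over 48 s, if anything falls off the work surface, if the arm or the gripper's body presses on something with over 40 N, if the wrist force passes 120 N, or if a joint passes its speed limit or range.

## Working session

There is one attempt and no reset: what is moved stays moved. The work goes in short steps, Python scripts to look and compute and a tool call to move; the robot and the scene stay as the last step left them, time stands still between calls to the robot, and variables do not carry over. Pictures are saved under pics/ and viewed, at most 10 in all, crops included, and the job is handed in when it is done.

Besides the shell and the picture viewer there is one more tool, called after "Request:" in YAML: its name, and indented under it one key for each argument. drive_tool: Moves the arm, as the interface text tells. Its arguments: {"type":"object","properties":{"rows":{"type":"array"},"newtons":{"type":"number"}},"required":["rows"]}

```bash
mkdir -p pics; ls; cat > h.py <<'E'
import numpy as np, cv2
from plant import sensors, cams, r
def snap(n,f):
    s=sensors.get_state(); d=cams.capture(n); cv2.imwrite('pics/'+f,d['pixels'][:,:,::-1]); np.save('pics/'+f+'.npy',d,allow_pickle=True); return s,d
E
python3 - <<'E'
from h import *
for n in('scene','top'):
    s,d=snap(n,n+'0.png'); print(n,{k:v for k,v in d.items() if k!='pixels'})
print(s,r.tip_reach)
E
```

```text
pics
scene {'intrinsics': array([[367.60545453,   0.        , 321.2204845 ],
       [  0.        , 367.60545453, 194.33338652],
       [  0.        ,   0.        ,   1.        ]]), 'eye': array([ 0.4614396 , -0.65295592,  0.85925928]), 'orientation': array([46.61100628,  0.64024864, -6.36650273])}
top {'intrinsics': array([[475.03532904,   0.        , 320.64434189],
       [  0.        , 475.03532904, 199.3862781 ],
       [  0.        ,   0.        ,   1.        ]]), 'eye': array([0.36379229, 0.1469689 , 1.42370494]), 'orientation': array([  6.68666619,  -0.37165864, -89.28332027])}
{'time_s': 0.05, 'joints': array([ 8.68660461e+01,  2.05913529e+01,  6.33597890e-01, -1.88141889e-02,
       -7.01360973e+01, -1.65069273e+01]), 'qd': array([ 0.0237539 , -0.20284438,  0.14309953,  0.02824428,  0.04088583,
       -0.10082736]), 'joint_torque': array([-1.35428701e-03, -5.84668672e+01,  2.94056672e+01,  7.02592492e+00,
        1.02205094e-02, -4.31171395e-05]), 'tcp_pos': array([0.22675959, 0.63528465, 0.24462636]), 'eef_rot': array([ 1.79904990e+02, -9.71119821e-03, -1.96472804e+01]), 'contact_force': array([-0.24254579,  0.03444838, -0.5131541 ]), 'moment': array([-0.00622165, -0.00194867,  0.05227707]), 'gripper_force': 0.0, 'gripper_width': 0.08775354623238002} 0.019
```

View pics/scene0.png

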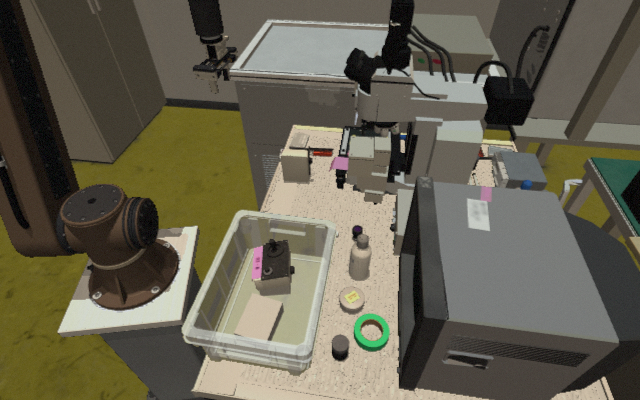

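View pics/top0.png

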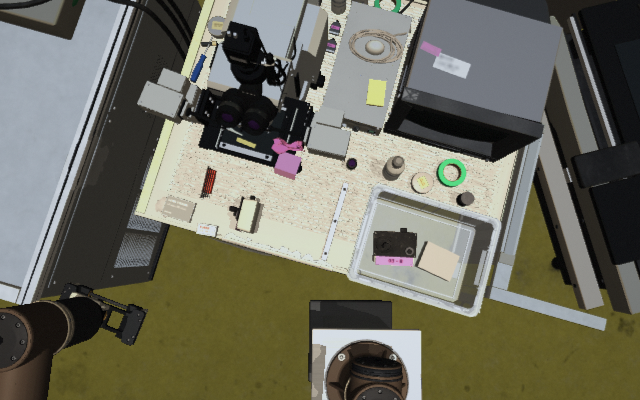

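The scene picture shows the tote with another unit inside. The top picture shows the tipped unit near (247,214), with the strip running from (345,185) to (326,260). I'll zoom in on the top view.

```bash
python3 - <<'E'
import cv2
im=cv2.imread('pics/top0.png')[160:280,140:360]
a=cv2.resize(im[25:85,20:140],None,fx=6.6,fy=6.6,interpolation=cv2.INTER_CUBIC)
cv2.imwrite('pics/c1.png',a)
im=cv2.imread('pics/scene0.png')[120:240,260:420]
cv2.imwrite('pics/c2.png',cv2.resize(cv2.imread('pics/top0.png')[170:275,300:370],None,fx=5.5,fy=5.5,interpolation=cv2.INTER_CUBIC))
E
```

```text
(no output)
```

View pics/c1.png

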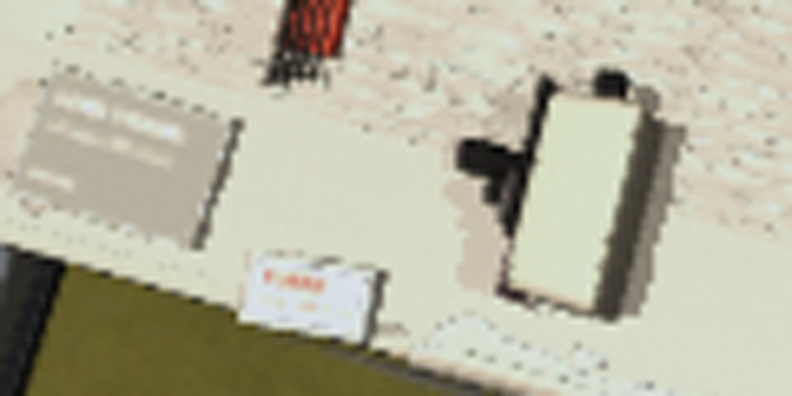

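View pics/c2.png

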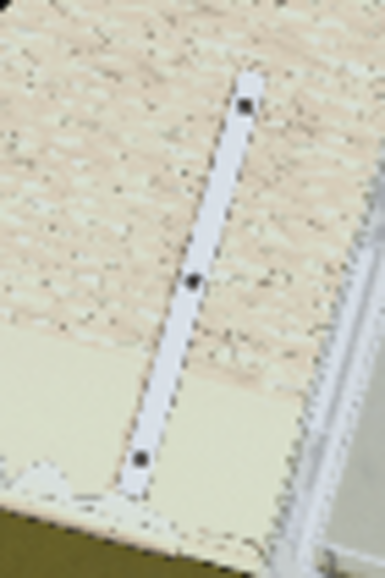

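```bash
cat >> h.py <<'E'
from scipy.spatial.transform import Rotation as Ro
from scipy.optimize import least_squares
def camT(d,s=None):
    if 'T_tool_cam' in d:
        T=np.eye(4);T[:3,:3]=Ro.from_euler('xyz',s['eef_rot'],degrees=True).as_matrix();T[:3,3]=s['tcp_pos'];T=T@d['T_tool_cam'];return T[:3,:3],T[:3,3]
    return Ro.from_euler('xyz',d['orientation'],degrees=True).as_matrix(),d['eye']
def proj(d,P,s=None):
    R,e=camT(d,s);c=(np.atleast_2d(P)-e)@R;c=c*[1,-1,-1];u=c@d['intrinsics'].T;return u[:,:2]/u[:,2:]
def hit(d,uv,z,s=None):
    R,e=camT(d,s);uv=np.atleast_2d(uv);q=np.c_[uv,np.ones(len(uv))]@np.linalg.inv(d['intrinsics']).T*[1,-1,-1]@R.T
    return e+q*((z-e[2])/q[:,2:])
def uncrop(p,k,o): return (np.array(p,float)+.5)/k-.5+o
E
python3 - <<'E'
from h import *
d=np.load('pics/top0.png.npy',allow_pickle=True).item()
uv=uncrop([(548,90),(640,100),(597,307),(508,288)],6.6,(160,185))
M=np.array([(45,-57.5,40),(45,-58,0),(-47,-58,0),(-47,-57.5,40)])/1e3
def pts(p,M,a=87):
    R=(Ro.from_euler('z',p[2])*Ro.from_euler('x',-a,degrees=True)).as_matrix()
    return np.r_[p[:2],0]+(M-[0,.059,0])@R.T
f=least_squares(lambda p:(proj(d,pts(p,M))-uv).ravel(),[.5,.3,0])
print('edge,yaw',f.x,np.degrees(f.x[2]),f.fun)
for n,m in dict(base=(0,0,0),panel=(.014,-.03,.045),stick=(.011,.028,.085),dial=(-.005,-.04,.058),pan_rear_top=(.046,-.06,.045),panfront=(-.023,-.06,.045)).items(): print(n,pts(f.x,np.array([m])))
b=hit(d,uncrop([(245,105),(193,281),(141,459),(250,72),(133,495)],5.5,(300,170)),.012);print(b)
v=b[0]-b[2];print('strip yaw',np.degrees(np.arctan2(v[1],v[0])),np.linalg.norm(b[3]-b[4]))
for n,p,z in [('keys',(209,181),.02),('microscope pink',(288,165),.0),('box',(328,138),0),('eyep',(352,164),.04)]:print(n,hit(d,[p],z))
print('fuse,tissue, tote edge',hit(d,uncrop([(375,270),(365,345),(240,120),(200,245)],6.6,(160,185)),.018), hit(d,[(372,187),(349,275)],.145))
print('bench front',hit(d,uncrop([(640,385)],6.6,(160,185)),0))
E
```

```text
edge,yaw [ 0.4717996   0.33048471 -0.16600691] -9.511495295134763 [-0.04149854 -1.59991446  0.28783127 -0.4880823   0.33135177  0.89812589
 -0.57413025  1.15385456]
base [[0.47128935 0.32743933 0.05891914]]
panel [[0.49226329 0.36789794 0.09123315]]
stick [[0.49640689 0.41078347 0.03540607]]
dial [[0.47558326 0.38332515 0.10189981]]
pan_rear_top [[0.52356392 0.36106159 0.12119203]]
panfront [[0.4555125  0.37246353 0.12119203]]
[[0.56267968 0.06978971 0.012     ]
 [0.46612717 0.09729532 0.012     ]
 [0.3700376  0.12435289 0.012     ]
 [0.58092157 0.0671795  0.012     ]
 [0.35080744 0.12842333 0.012     ]]
strip yaw -15.814033413157585 0.2381245942561403
keys [[0.57928224 0.47376147 0.02      ]]
microscope pink [[0.63480597 0.24044001 0.        ]]
box [[0.72049247 0.1196522  0.        ]]
eyep [[0.63280024 0.04853602 0.04      ]]
fuse,tissue, tote edge [[0.44693322 0.4471064  0.018     ]
 [0.41337634 0.45029206 0.018     ]
 [0.51369301 0.51037475 0.018     ]
 [0.45712624 0.52584492 0.018     ]] [[0.54957845 0.00126861 0.145     ]
 [0.31217918 0.06254705 0.145     ]]
bench front [[0.397566  0.3293795 0.       ]]
```

```bash
cat >> h.py <<'E'
def rel(p,yaw):
    s=sensors.get_state();R=Ro.from_euler('xyz',s['eef_rot'],degrees=True).as_matrix()
    dy=(yaw-s['eef_rot'][2]+180)%360-180
    print('t',round(s['time_s'],2),'shift',np.round(R.T@(np.array(p)-s['tcp_pos']),4),'spin',round(-np.radians(dy),3))
E
python3 - <<'E'
from h import *
rel((.48,.44,.26),-99.5)
t=np.load('pics/top0.png.npy',allow_pickle=True).item();s=np.load('pics/scene0.png.npy',allow_pickle=True).item()
f=lambda a,b:least_squares(lambda p:np.r_[proj(t,p)[0]-a,proj(s,p)[0]-b],[.6,.2,.1])
for a,b in [((288,165),(340,163)),((325,150),(375,192))]:
    q=f(a,b);print(q.x,q.cost)
E
```

```text
t 0.1 shift [ 0.3042  0.0988 -0.0151] spin 1.394
[0.60861209 0.23084397 0.14603985] 0.38432292424846864
[0.68023702 0.12878432 0.1031952 ] 53.00180268877299
```

Request:
drive_tool:
  rows:
    - {"x":0.05,"y":0.016,"z":0,"spin":0.17,"fingers":-1}
    - {"x":0.1,"y":0.032,"z":0,"spin":0.34,"fingers":-1}
    - {"x":0.15,"y":0.05,"z":0,"spin":0.51,"fingers":-1}
    - {"x":0.2,"y":0.066,"z":-0.005,"spin":0.68,"fingers":-1}
    - {"x":0.25,"y":0.082,"z":-0.01,"spin":0.85,"fingers":-1}
    - {"x":0.304,"y":0.099,"z":-0.015,"spin":1.02,"fingers":-1}
    - {"x":0.304,"y":0.099,"z":-0.015,"spin":1.19,"fingers":-1}
    - {"x":0.304,"y":0.099,"z":-0.015,"spin":1.394,"fingers":-1}
    - {"x":0.304,"y":0.099,"z":-0.015,"spin":1.394,"fingers":-1}
    - {"x":0.304,"y":0.099,"z":-0.015,"spin":1.394,"fingers":-1}

```text
time_s: 1.35
tcp_pos: [0.4798, 0.4403, 0.2603]
eef_rot: [180.0, -0.0, -99.3]
contact_force: [0.1, 1.2, -0.7]
gripper_width: 0.0012
gripper_force: 0.0
```

```bash
python3 - <<'E'
from h import *
s,d=snap('wrist','w1.png'); print(s['tcp_pos'],s['eef_rot'],s['gripper_width'],d['T_tool_cam'],d['intrinsics'],d.keys())
np.save('pics/w1s.npy',s)
E
```

```text
[0.47976036 0.4403291  0.2603451 ] [ 1.79989512e+02 -1.85268025e-02 -9.92898611e+01] 0.0012497422464345666 [[-1.57112322e-04  9.54964601e-01  2.96719709e-01  7.95492361e-02]
 [ 9.99999761e-01  3.49688680e-04 -5.95942977e-04 -1.00123701e-03]
 [-6.72863970e-04  2.96719544e-01 -9.54964428e-01 -1.39725538e-01]
 [ 0.00000000e+00  0.00000000e+00  0.00000000e+00  1.00000000e+00]] [[315.35898997   0.         324.55683109]
 [  0.         315.35898997 202.20870915]
 [  0.           0.           1.        ]] dict_keys(['pixels', 'intrinsics', 'T_tool_cam'])
```

View pics/w1.png

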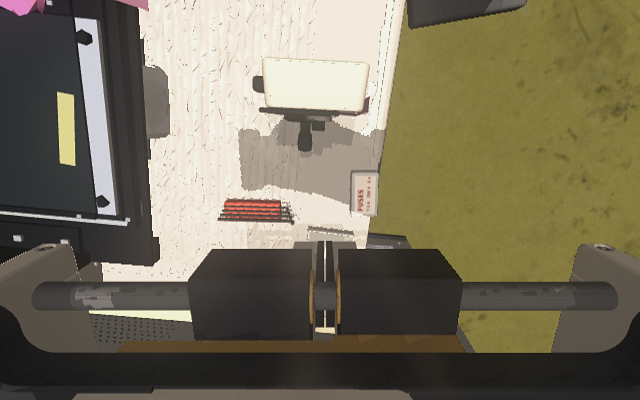

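The wrist picture shows the unit's upper side with corners (264,58), (369,63), (364,111) and (261,107), the cable stub to its left and the joystick at (305,140). The fuses are at (365,192) and the keys at (255,210).

```bash
cat >> h.py <<'E'
def pts(p,M,a=87):
    R=(Ro.from_euler('z',p[2])*Ro.from_euler('x',-a,degrees=True)).as_matrix()
    return np.r_[p[:2],0]+(np.atleast_2d(M)-[0,.059,0])@R.T
E
python3 - <<'E'
from h import *
t=np.load('pics/top0.png.npy',allow_pickle=True).item();d=np.load('pics/w1.png.npy',allow_pickle=True).item();s=np.load('pics/w1s.npy',allow_pickle=True).item()
uv=uncrop([(548,90),(640,100),(597,307),(508,288)],6.6,(160,185))
uw=np.array([(261,107),(264,58),(369,63),(364,111)])
M=np.array([(45,-57,40),(45,-58,0),(-47,-58,0),(-47,-57,40)])/1e3
for w in (0,1):
  f=least_squares(lambda p:np.r_[w*(proj(t,pts(p,M))-uv).ravel(),(proj(d,pts(p,M),s)-uw).ravel()],[.47,.33,-.1])
  print(f.x,np.degrees(f.x[2]),np.round(f.fun,1))
g=pts(f.x,np.array([.031,-.045,.045]));print(g,np.round(proj(d,pts(f.x,[.011,.028,.085]),s)))
zd=np.array([-np.sin(f.x[2]),np.cos(f.x[2]),0])
p=g[0]+zd*(.0095+.02);p[2]=.107+.019-.006
print(p);rel(p,np.degrees(f.x[2])-90)
E
```

```text
[ 0.47155391  0.33162488 -0.21045569] -12.058222653406162 [ 0.  -0.   0.  -0.  -0.   0.  -0.   0.  -0.9  0.5 -4.3 -1.2  2.2 -0.4
  3.1  1.8]
[ 0.4715777   0.33153773 -0.20708812] -11.865275004277247 [ 0.4 -1.9  0.5 -0.2 -0.8  0.9 -1.5  0.6 -0.8  0.6 -4.3 -1.2  2.1 -0.7
  3.2  1.6]
[[0.51003604 0.3638153  0.10621259]] [[304. 153.]]
[0.51610157 0.392685   0.12      ]
t 1.4 shift [ 0.0412 -0.0436  0.1404] spin 0.045
```

Request:
drive_tool:
  rows:
    - {"x":0.041,"y":-0.043,"z":0.05,"spin":0.045,"fingers":-1}
    - {"x":0.041,"y":-0.043,"z":0.1,"spin":0.045,"fingers":-1}
    - {"x":0.041,"y":-0.043,"z":0.14,"spin":0.045,"fingers":-1}
    - {"x":0.041,"y":-0.043,"z":0.14,"spin":0.045,"fingers":-1}
    - {"x":0.051,"y":-0.043,"z":0.14,"spin":0.045,"fingers":-1}
    - {"x":0.057,"y":-0.043,"z":0.14,"spin":0.045,"fingers":-1}
    - {"x":0.063,"y":-0.043,"z":0.14,"spin":0.045,"fingers":-1}
    - {"x":0.069,"y":-0.043,"z":0.14,"spin":0.045,"fingers":-1}
    - {"x":0.075,"y":-0.043,"z":0.14,"spin":0.045,"fingers":-1}

```text
time_s: 2.52
tcp_pos: [0.51, 0.359, 0.1211]
eef_rot: [-180.0, 0.0, -102.1]
contact_force: [-0.1, 0.1, 0.1]
gripper_width: 0.0007
gripper_force: 0.3
```

Request:
drive_tool:
  rows:
    - {"x":0.006}
    - {"x":0.011}
    - {"x":0.016}
    - {"x":0.021}
    - {"x":0.026}
    - {"x":0.031}
    - {"x":0.036}
    - {"x":0.036}
    - {"x":0.036}

```text
invalid input
```

```bash
python3 - <<'E'
from h import *
s,d=snap('top','top1.png')
im=cv2.imread('pics/top1.png')[180:260,200:360]
cv2.imwrite('pics/c3.png',cv2.resize(im,None,fx=5,fy=5,interpolation=cv2.INTER_CUBIC))
E
```

```text
(no output)
```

View pics/c3.png

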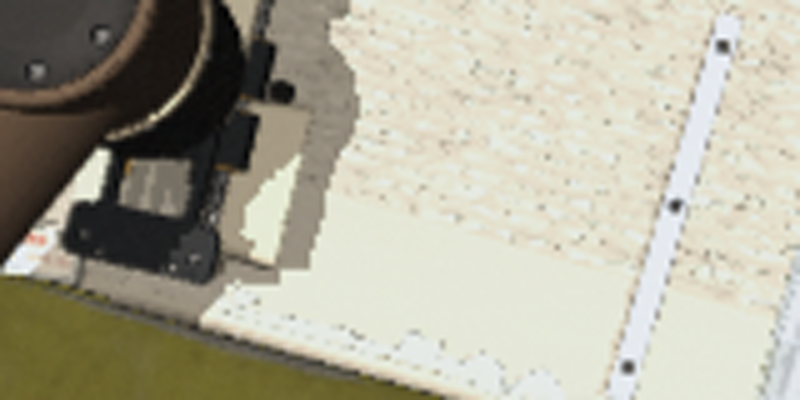

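The move was refused, so each row seems to need every field. The picture shows the unit still on its side, mid-push, with its upper face around (265,190) in the crop.

Request:
drive_tool:
  rows:
    - {"x":0.006,"y":0,"z":0,"spin":0,"fingers":-1}
    - {"x":0.011,"y":0,"z":0,"spin":0,"fingers":-1}
    - {"x":0.016,"y":0,"z":0,"spin":0,"fingers":-1}
    - {"x":0.021,"y":0,"z":0,"spin":0,"fingers":-1}
    - {"x":0.026,"y":0,"z":0,"spin":0,"fingers":-1}
    - {"x":0.031,"y":0,"z":0,"spin":0,"fingers":-1}
    - {"x":0.036,"y":0,"z":0,"spin":0,"fingers":-1}
    - {"x":0.036,"y":0,"z":0,"spin":0,"fingers":-1}
    - {"x":0.036,"y":0,"z":0,"spin":0,"fingers":-1}

```text
time_s: 3.7
tcp_pos: [0.5025, 0.3241, 0.1206]
eef_rot: [-180.0, 0.0, -102.1]
contact_force: [0.3, 0.3, 0.4]
gripper_width: 0.0007
gripper_force: 0.0
```

```bash
python3 - <<'E'
from h import *
s,d=snap('top','top2.png')
im=cv2.imread('pics/top2.png')[180:260,200:360]
cv2.imwrite('pics/c4.png',cv2.resize(im,None,fx=5,fy=5,interpolation=cv2.INTER_CUBIC))
E
```

```text
(no output)
```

View pics/c4.png

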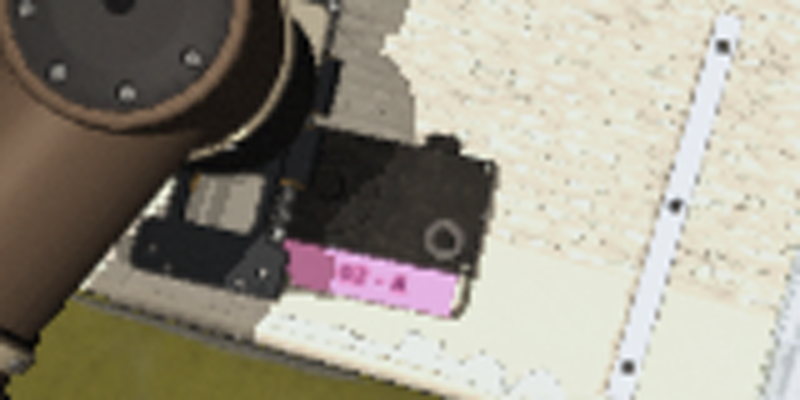

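The unit is now standing. In the crop, its panel's rear-right corner is at (496,160), the front-right case corner is near (460,316) and the dial is at (444,239).

```bash
python3 - <<'E'
from h import *
t=np.load('pics/top2.png.npy',allow_pickle=True).item()
uv=uncrop([(496,160),(460,316),(444,239)],5,(200,180))
M=np.array([(.046,-.060,.045),(-.047,-.057,.040),(-.005,-.040,.055)])
g=lambda p,m:np.r_[p[:2],0]+np.atleast_2d(m)@Ro.from_euler('z',p[2]).as_matrix().T
f=least_squares(lambda p:(proj(t,g(p,M))-uv).ravel(),[.46,.27,-.2]);p=f.x
print(p,np.degrees(p[2]),np.round(f.fun,1))
b=hit(t,uncrop([(722,46),(675,206),(628,367)],5,(200,180)),.012);v=b[0]-b[2];ys=np.arctan2(v[1],v[0]);print(b[1],np.degrees(ys))
S=np.array([[np.cos(ys),np.sin(ys)],[-np.sin(ys),np.cos(ys)]]);print('base in strip',S@(p[:2]-b[1][:2]))
q=g(p,[.011,.059+.0095+.025,.045])[0];q[2]=.045;print(q);rel(q,np.degrees(p[2])-90)
F=b[1][:2]+S.T@[(S@(p[:2]-b[1][:2]))[0]+.011,.066+.060+.0095];print('final tcp',F)
E
```

```text
[ 0.45421806  0.27043335 -0.17772837] -10.183085280859158 [-0.  -0.   0.   0.1 -0.  -0.1]
[0.46577163 0.09753573 0.012     ] -15.763119839789633
base in strip [-0.05808859  0.16325681]
[0.48157504 0.36051579 0.045     ]
t 3.75 shift [-0.0312  0.0281  0.0756] spin -0.033
final tcp [0.45726394 0.24073212]
```

Request:
drive_tool:
  rows:
    - {"x":-0.031,"y":0.028,"z":0,"spin":-0.033,"fingers":-0.5}
    - {"x":-0.031,"y":0.028,"z":0.01,"spin":-0.033,"fingers":-0.5}
    - {"x":-0.031,"y":0.028,"z":0.045,"spin":-0.033,"fingers":-0.5}
    - {"x":-0.031,"y":0.028,"z":0.0755,"spin":-0.033,"fingers":-0.5}
    - {"x":-0.031,"y":0.028,"z":0.0755,"spin":-0.033,"fingers":-0.5}
    - {"x":-0.031,"y":0.028,"z":0.0755,"spin":-0.033,"fingers":-0.5}

```text
time_s: 4.5
tcp_pos: [0.4821, 0.3605, 0.0459]
eef_rot: [-180.0, 0.0, -100.2]
contact_force: [0.0, 0.6, 0.1]
gripper_width: 0.0219
gripper_force: 0.0
```

Request:
drive_tool:
  rows:
    - {"x":0.012,"y":0,"z":0,"spin":0,"fingers":-0.5}
    - {"x":0.022,"y":0,"z":0,"spin":0,"fingers":-0.5}
    - {"x":0.032,"y":0,"z":0,"spin":0,"fingers":-0.5}
    - {"x":0.042,"y":0,"z":0,"spin":0.015,"fingers":-0.5}
    - {"x":0.052,"y":0,"z":0,"spin":0.03,"fingers":-0.5}
    - {"x":0.062,"y":0,"z":0,"spin":0.045,"fingers":-0.5}
    - {"x":0.072,"y":0,"z":0,"spin":0.06,"fingers":-0.5}
    - {"x":0.082,"y":0,"z":0,"spin":0.08,"fingers":-0.5}
    - {"x":0.092,"y":0,"z":0,"spin":0.098,"fingers":-0.5}
    - {"x":0.1,"y":0,"z":0,"spin":0.098,"fingers":-0.5}

```text
time_s: 5.75
tcp_pos: [0.4635, 0.261, 0.045]
eef_rot: [180.0, -0.0, -105.9]
contact_force: [-0.0, 5.1, 4.4]
gripper_width: 0.022
gripper_force: 2.2
```

```bash
python3 - <<'E'
from h import *
s,d=snap('top','top3.png')
im=cv2.imread('pics/top3.png')[180:270,240:360]
cv2.imwrite('pics/c5.png',cv2.resize(im,None,fx=6,fy=6,interpolation=cv2.INTER_CUBIC))
E
```

```text
(no output)
```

View pics/c5.png

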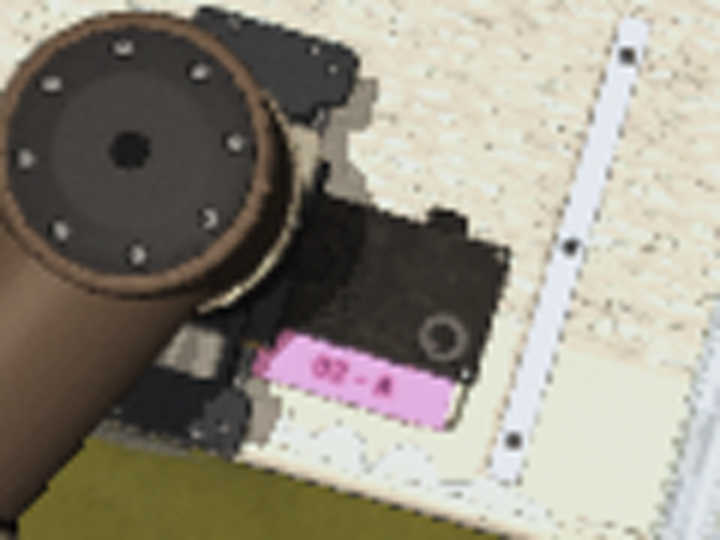

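The unit stands and is nearly parallel to the strip. In the crop its rear-right corner is at (510,248), the front-right corner near (452,430) and the dial at (443,338).

```bash
cat > fit.py <<'E'
from h import *
def fit(f,uv,sc):
    t=np.load(f,allow_pickle=True).item()
    M=np.array([(.046,-.060,.045),(-.047,-.057,.040),(-.005,-.040,.055)])
    g=lambda p,m:np.r_[p[:2],0]+np.atleast_2d(m)@Ro.from_euler('z',p[2]).as_matrix().T
    q=least_squares(lambda p:(proj(t,g(p,M))-uv).ravel(),[.46,.2,-.2]);p=q.x
    b=hit(t,sc,.012);v=b[0]-b[2];ys=np.arctan2(v[1],v[0])
    S=np.array([[np.cos(ys),np.sin(ys)],[-np.sin(ys),np.cos(ys)]])
    print(p,'yaw',np.degrees(p[2]),'strip',np.degrees(ys),np.round(q.fun,1),'in strip',S@(p[:2]-b[1][:2]))
E
python3 - <<'E'
from fit import *
fit('pics/top3.png.npy',uncrop([(510,248),(452,430),(443,338)],6,(240,180)),uncrop([(627,55),(570,246),(513,440)],6,(240,180)))
E
```

```text
[ 0.43407791  0.19738097 -0.26229031] yaw -15.028127911334503 strip -15.934442934800156 [ 0.1 -0.1  0.1  0.3 -0.2 -0.2] in strip [-0.05849254  0.08707717]
```

Request:
drive_tool:
  rows:
    - {"x":0.006,"y":-0.001,"z":0,"spin":0,"fingers":-0.5}
    - {"x":0.012,"y":-0.002,"z":0,"spin":0,"fingers":-0.5}
    - {"x":0.017,"y":-0.002,"z":0,"spin":0,"fingers":-0.5}
    - {"x":0.019,"y":-0.002,"z":0,"spin":0,"fingers":-0.5}
    - {"x":0.019,"y":-0.002,"z":0,"spin":0,"fingers":-0.5}

```text
time_s: 6.42
tcp_pos: [0.46, 0.2421, 0.0448]
eef_rot: [180.0, -0.1, -105.8]
contact_force: [-0.5, 0.2, 0.4]
gripper_width: 0.022
gripper_force: 0.2
```

Request:
drive_tool:
  rows:
    - {"x":0.002,"y":0,"z":0,"spin":0,"fingers":-0.5}
    - {"x":0.002,"y":0,"z":0,"spin":0,"fingers":-0.5}

```text
time_s: 6.68
tcp_pos: [0.4598, 0.2409, 0.0449]
eef_rot: [180.0, -0.0, -105.8]
contact_force: [-0.6, 1.6, -0.2]
gripper_width: 0.022
gripper_force: 1.0
```

Request:
drive_tool:
  rows:
    - {"x":0.002,"y":0,"z":0,"spin":0,"fingers":-0.5}
    - {"x":0.002,"y":0,"z":0,"spin":0,"fingers":-0.5}

```text
time_s: 6.92
tcp_pos: [0.4602, 0.2406, 0.0455]
eef_rot: [-179.9, 0.2, -105.8]
contact_force: [-1.5, 6.5, -0.1]
gripper_width: 0.0217
gripper_force: 3.1
```

Request:
drive_tool:
  rows:
    - {"x":0.002,"y":0,"z":0,"spin":0,"fingers":-0.5}
    - {"x":0.002,"y":0,"z":0,"spin":0,"fingers":-0.5}
    - {"x":0.002,"y":0,"z":0,"spin":0,"fingers":-0.5}

```text
time_s: 7.3
tcp_pos: [0.4606, 0.2402, 0.0462]
eef_rot: [-179.9, 0.3, -105.8]
contact_force: [-1.2, 10.6, 1.4]
gripper_width: 0.0222
gripper_force: 5.0
```

Request:
drive_tool:
  rows:
    - {"x":-0.004,"y":0,"z":0,"spin":0,"fingers":-0.5}
    - {"x":-0.012,"y":0,"z":0,"spin":0,"fingers":-0.5}
    - {"x":-0.04,"y":0,"z":0,"spin":0,"fingers":-0.5}
    - {"x":-0.07,"y":0,"z":0,"spin":0,"fingers":-0.5}
    - {"x":-0.09,"y":0,"z":-0.05,"spin":0,"fingers":-0.5}
    - {"x":-0.11,"y":0,"z":-0.1,"spin":0,"fingers":-0.5}
    - {"x":-0.14,"y":0,"z":-0.15,"spin":0,"fingers":-0.5}
    - {"x":-0.14,"y":0,"z":-0.2,"spin":0,"fingers":-0.5}
    - {"x":-0.14,"y":0,"z":-0.2,"spin":0,"fingers":-0.5}

```text
time_s: 8.43
tcp_pos: [0.4985, 0.3732, 0.2494]
eef_rot: [-179.8, 0.3, -105.8]
contact_force: [-0.3, -0.7, -1.3]
gripper_width: 0.0222
gripper_force: 0.0
```

```bash
python3 - <<'E'
from h import *
s,d=snap('top','top4.png');s,w=snap('wrist','w4.png');print(s['tcp_pos'])
a=cv2.resize(cv2.imread('pics/top4.png')[175:275,260:360],(500,500),interpolation=cv2.INTER_CUBIC)
b=cv2.resize(cv2.imread('pics/w4.png')[:230,200:500],None,fx=1,fy=1)
c=np.zeros((500,800,3),np.uint8);c[:,:500]=a;c[:230,500:]=b;cv2.imwrite('pics/c6.png',c)
E
```

```text
[0.49739411 0.37225956 0.24662651]
```

View pics/c6.png

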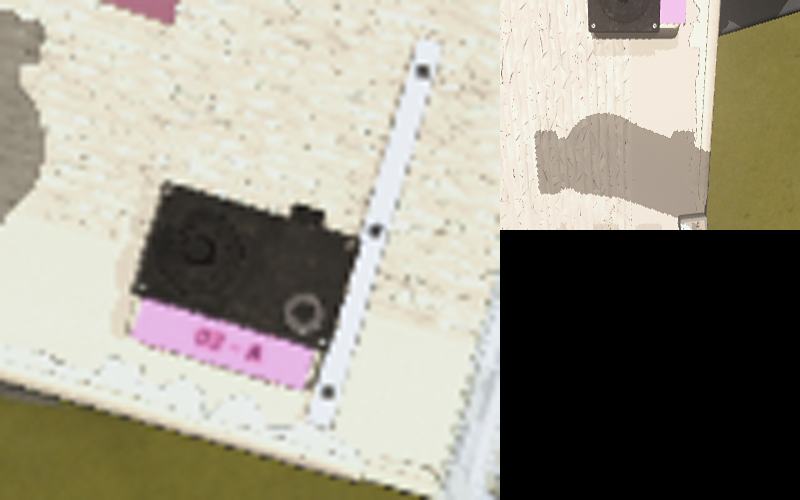

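The unit stands against the strip. Its panel corners are at (165,183), (357,238), (324,345) and (135,293), and the front-right case corner is near (310,388). I'll check the fit by the numbers.

```bash
python3 - <<'E'
from h import *
t=np.load('pics/top4.png.npy',allow_pickle=True).item();u=lambda a:uncrop(a,5,(260,175))
M=np.array([(.046,.060,.045),(.046,-.060,.045),(-.023,-.060,.045),(-.023,.06,.045),(-.005,-.040,.049)])
uv=u([(165,183),(357,238),(324,345),(135,293),(302,313)])
g=lambda p,m:np.r_[p[:2],0]+m@Ro.from_euler('z',p[2]).as_matrix().T
q=least_squares(lambda p:(proj(t,g(p,M))-uv).ravel(),[.43,.17,-.27]);p=q.x
b=hit(t,u([(422,71),(375,230),(328,391)]),.012);v=b[0]-b[2];ys=np.arctan2(v[1],v[0])
S=np.array([[np.cos(ys),np.sin(ys)],[-np.sin(ys),np.cos(ys)]])
print(p,np.degrees([p[2],ys]),np.round(q.fun,1),S@(p[:2]-b[1][:2]))
E
```

```text
[ 0.43155672  0.17707091 -0.26557437] [-15.21629052 -15.81085825] [-0.5 -0.7  0.7 -0.3  0.8  1.2 -1.2  0.2  0.3 -0.4] [-0.0551631   0.06703609]
```

```bash
python3 -c "
from plant import r
print(r.close_job())"
```

```text
the job is handed in; nothing more can be done
None
```

I tipped the unit up onto its base and pushed it against the stop strip, with its whole right side on the strip; the last picture puts it within about 1 mm and 0.6° of flush and square, which is about the measuring error. The arm is clear and I've handed the job in.

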